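# Seat the wheel bearing and hold the magnifier over it

### The job

Set the taper roller bearing, small end down, fully home in the mouth of the hub on the bench (set it in, do not drop it), and let go of it. Then pick the magnifier up by its handle, carry it over the wheel studs, and hold it still for me above the bearing, level, its lens centred over the bearing and about two centimetres clear of it, so that I can check the rollers; never touch the hub or the bearing with the magnifier. Finish while still holding it there, and do not disturb the other things on the bench.

Things in the scene. Friction and masses are not known exactly. Their poses are not given: they have to be found in the camera images.
- hub: Cast-iron wheel hub with brake disc, 7 kg, does not move, axis vertical. Disc 240 mm wide, 30 to 52 mm above the bench; on it a hat 144 mm wide, flat top at 82 mm, from which rise five wheel studs (12 mm thick, tops at 112 mm, on a 114 mm circle) and in the middle a round snout 76 mm wide with its rim at 118 mm. Origin: on the axis at bench level; z up.
- hub_mouth (a point): Centre of the snout's open mouth, level with its rim (118 mm above the bench). The mouth is the bearing's seat: a smooth conical cup 59 mm wide at the rim, narrowing to 51 mm at its floor 15 mm below. It guides the bearing in; fully home, the bearing's small end rests on that floor and its top stands 8 mm above the rim.
- bearing: Loose taper roller bearing (steel ring with rollers and cage), 0.2 kg, 23 mm high, 34 mm hole, standing on its small end. 49 mm wide at the bottom, widening evenly to 57 mm at 15 mm height; the top 8 mm is a straight band 57 mm wide, all that stands out of the hub when it is home. Origin: centre of its small end (underside); z up through its large end.
- bearing_top (a point): The centre of the bearing's upper (large) face, 23 mm above its underside.
- magnifier: Hand magnifier lying flat, 0.18 kg, 204 mm long. Steel frame 88 mm wide, 12 mm thick, 76 mm clear lens; black flat-sided handle 18 mm wide, 14 mm thick, from 20 mm on the lens side of the origin to 85 mm on the other. Origin: on the underside (one plane), on the handle's centre line; x along the handle to the lens, z up. It balances 8 mm from the origin towards the lens.
- magnifier_lens (a point): The centre of the lens, in the plane of the magnifier's underside: 75 mm from the magnifier's origin along its x.
- spray_can: Bystander: spray can standing upright, 65 mm diameter, 190 mm high. Origin: centre of its underside.
- carton: Bystander: cardboard carton standing upright, 95 x 65 mm, 188 mm high. Origin: centre of its underside.
- wrench: Bystander: wrench lying flat, 200 mm long, 20 mm high. Origin: middle, underside; x along its length.
- brake_pad: Bystander: brake pad lying flat, 52 x 136 mm over its ears, 16 mm high. Origin: centre of its underside; long side along y.

How it is judged:
By the outcome, as a careful person would: the job done as asked, in the order asked, and still so for the second after the job is handed in, while the arm keeps its last pose, push and grip.
It also fails if it takes over 61 s, if anything falls off the work surface, if the arm or the gripper's body presses on something with over 40 N, if the wrist force passes 120 N, or if a joint passes its speed limit or range.

### The arm

A 6-joint arm with a two-finger parallel gripper is mounted at the origin on the work surface. World frame = base frame: x ahead of the robot, y to its left, z up, the work surface at z = 0. Lengths are in mm, angles in rad, forces in N, time in s.
With the tool pointing down it reaches from about 325 to 900 mm from the base axis. Payload 6.1 kg.
Tool frame: the origin (TCP) lies midway between the tips of the shut fingers; the grasp point (between the pads) lies 19 mm behind it (bot.tcp_to_grasp is the distance from the TCP to the grasp point, in mm); z points along the fingers, y is the line along which they close (so a half turn about z gives the same grasp; the last joint's range is limited). The gripper opens to 85 mm and grips with 20 to 120 N. Pads are 22 mm wide; open, the fingers measure 114 mm over their backs; the gripper's body (76 mm by 85 mm) begins 54 mm behind the grasp point. The pads swing forward as they close: fully open they stand 13 mm farther back than shut.
Start: joints at [1.095, 0.22, 1.526, -0, 1.395, -0.126], TCP at [214.192, 587.143, 202.5] pointing down, gripper open.
Joint ranges: [-2.98, 2.98], [-0.91, 2.08], [0.09, 2.57], [-1.24, 4.39], [0.2, 2.65], [-2.68, 2.68]. Speed limits (rad/s): [2.57, 2.57, 3.01, 3.14, 3.14, 3.14].

### API

Orientations are given as a unit quaternion [w, x, y, z].
In Python, from workcell import bot gives the robot as it stands.
- The arm moves only by the tool play_rows, never from a script. Its argument "motion" is a list of rows, each a list of 6 numbers: the shift along the tool's x, y, z normalised to -1 to 1, where 1 is 50 cm, then the turn, a rotation vector about the tool's x, y, z normalised to -1 to 1, where 1 is 1.5 rad. A call has 1 to 20 rows; each row is the pose to reach, as a shift and turn from the pose commanded when the call began, along the tool's axes at that moment; what a row does not reach only later rows make up. A row lasts 1/12 s, in which the tool goes at most 41.7 mm and 7.16 degrees, less where a joint would pass 70% of its speed; a pose out of reach is approached as far as the arm can. A call with a number of a shift or a turn outside -1 to 1 is refused whole. A call with a gripper value outside its range is refused whole. "claw" is the closure, from 0 (fully open) to 1 (shut), set as the call begins (left out, the last holds). The fingers move at their own pace and stop on an object; "grip_force" is the grip in N (left out, the last holds). Time passes only in rows, so rows that repeat a pose let the fingers close. It gives the time, the measured TCP pose, the force, the opening and the grip force at its end, in the units of the state.
- bot.get_state(): the state, without advancing time (a new reading comes with each control period).
- bot.capture(name): name is "side" or "top"; returns (picture, depth): 480x640x3 uint8, red, green, blue; 480x640 float32, mm along the optical axis (not along the pixel's ray), 0 where there is no reading.
- bot.camera_info(name): a dict with "K" (3x3 intrinsics, pixels), "T" (4x4, takes a point from camera to world coordinates). Camera axes: x right, y down, z forward; pixel columns grow to the right and rows downward; lengths in mm; the calibration is good to about 2 mm. A picture is of the moment at which its call begins. camera_info takes no time and is no camera call.
- bot.close_job(): hands the job in; it is judged then, once.
The state is a dict: "time_s": time; "joint_pos": joint angles; "joint_vel": joint speeds; "effort": joint torques, N m; "tool_pos": TCP position; "ee_rot": TCP orientation; "wrist_force": force on the tool from outside, world axes, zero at the start; "moment": the same for the moment, N m; "finger_gap": opening from 0.0 (shut) to 1.0 (fully open); "grip_force": force on a finger pad.
Only numpy, scipy, OpenCV 4.12 (cv2) and the standard library are available. Lean on these libraries where they do the work, as an engineer would, in place of code of your own. Each camera call takes 0.05 s, during which the arm holds its last target. There are 200 camera calls.

## Working session

There is one attempt and no reset: what is moved stays moved. The work goes in short steps, Python scripts to look and compute and a tool call to move; the robot and the scene stay as the last step left them, time stands still between calls to the robot, and variables do not carry over. Pictures are saved under pics/ and viewed, at most 12 in all, crops included, and the job is handed in when it is done.

Besides the shell and the picture viewer there is one more tool, called after "Emit:" in YAML: its name, and indented under it one key for each argument. play_rows: Moves the arm, as the interface text tells. Its arguments: {"type":"object","properties":{"motion":{"type":"array"},"claw":{"type":"number"},"grip_force":{"type":"number"}},"required":["motion"]}

```bash
mkdir -p pics; ls; cat > h.py <<'E'
import numpy as np,cv2
from workcell import bot
def cap(n,f):
    p,d=bot.capture(n); cv2.imwrite('pics/'+f+'.png',p[:,:,::-1]); np.save('pics/'+f+'.npy',d); return p,d
def world(n,d):
    i=bot.camera_info(n);K=np.array(i['K']);T=np.array(i['T'])
    v,u=np.mgrid[:480,:640]
    c=np.stack([(u-K[0,2])*d/K[0,0],(v-K[1,2])*d/K[1,1],d],-1)
    return c@T[:3,:3].T+T[:3,3]
E
python3 - <<'E'
from h import *
for n in('top','side'):
    cap(n,n+'0'); i=bot.camera_info(n);print(n,np.round(i['K'],1).tolist(),np.round(i['T'],3).tolist())
s=bot.get_state();print(s)
E
```

```text
pics
top [[615.7, 0.0, 327.7], [0.0, 615.7, 245.6], [0.0, 0.0, 1.0]] [[-0.028, -0.998, 0.062, 478.254], [-1.0, 0.027, -0.009, 15.879], [0.007, -0.062, -0.998, 1621.789], [0.0, 0.0, 0.0, 1.0]]
side [[551.2, 0.0, 320.9], [0.0, 551.2, 244.8], [0.0, 0.0, 1.0]] [[0.954, -0.221, 0.202, 278.591], [-0.299, -0.665, 0.684, -969.369], [-0.017, -0.713, -0.701, 1104.171], [0.0, 0.0, 0.0, 1.0]]
{'time_s': 0.1, 'joint_pos': array([ 1.09489848e+00,  2.21180645e-01,  1.52747458e+00,  8.48044618e-07,
        1.39470726e+00, -1.26116242e-01]), 'joint_vel': array([-0.00042724, -0.00066244, -0.00392086,  0.00073035, -0.00125434,
        0.00050188]), 'effort': array([ 1.06512500e-03, -4.98241639e+01, -3.90546799e+01, -1.56297699e-05,
        5.64485294e-03, -3.93009964e-05]), 'tool_pos': array([213.92399537, 586.62279578, 201.499715  ]), 'ee_rot': array([-2.62759104e-04,  1.74000611e-01,  9.84745147e-01, -8.45000820e-04]), 'wrist_force': array([-0.97437933,  0.39095318,  0.37949945]), 'moment': array([-0.03812624, -0.01262035, -0.00898771]), 'grip_force': 0.0, 'finger_gap': 1.004825724970284}
```

View pics/top0.png

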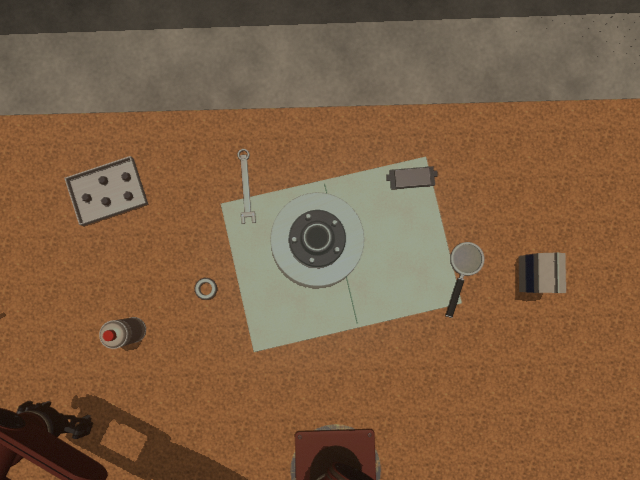

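View pics/side0.png

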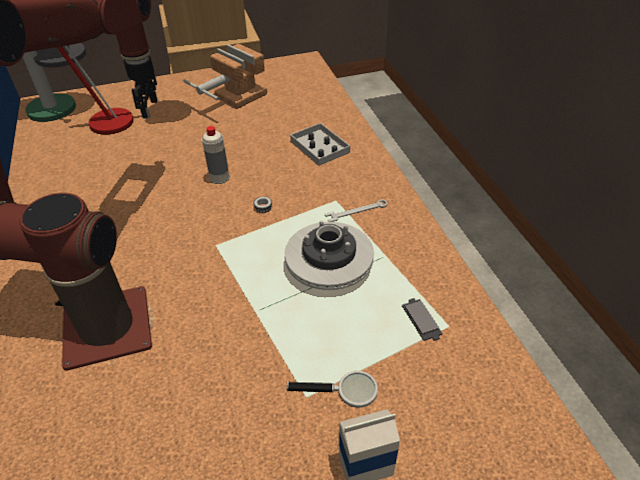

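The top view shows the bearing at about (205,289), the hub mouth at (317,237), the magnifier lens at (467,259) with its handle end at (450,316), the can at (112,334) and the carton at (545,273). The side view agrees. Next I measure them from depth.

```bash
python3 - <<'E'
from h import *
d=np.load('pics/top0.npy');W=world('top',d);im=cv2.imread('pics/top0.png')
def reg(u0,u1,v0,v1,z0,z1):
    w=W[v0:v1,u0:u1].reshape(-1,3);return w[(w[:,2]>z0)&(w[:,2]<z1)]
def circ(p):
    (c,r)=cv2.minEnclosingCircle(p[:,:2].astype(np.float32));return np.round(c,1),round(r,1),len(p),np.round(np.percentile(p[:,2],[5,50,95]),1),np.round((p.max(0)+p.min(0))/2,1)
print('bench',np.median(reg(200,260,300,400,-20,20)[:,2]))
print('bearing',circ(reg(185,225,268,310,13,40)))
print('snout',circ(reg(295,340,215,262,113,130)))
print('hat+',circ(reg(270,365,190,290,70,90)))
print('disc',circ(reg(260,375,180,300,42,62)))
print('magn',circ(reg(440,490,235,325,5,30)))
p=reg(440,490,278,325,6,30);m=p[:,:2].mean(0);print('handle',m,np.linalg.svd(p[:,:2]-m)[2][0])
print('can',circ(reg(80,150,310,360,100,220)),'carton',circ(reg(515,575,245,305,100,220)))
print('pad',circ(reg(380,445,160,195,6,30)),'wr',circ(reg(230,262,145,228,6,40)))
a=np.vstack([cv2.resize(im[259:319,175:235],(400,400),interpolation=2)])
b=cv2.resize(im[207:267,287:347],(400,400),interpolation=2)
cv2.imwrite('pics/c1.png',np.hstack([a,b]))
c=cv2.resize(im[235:325,420:510],(600,600),interpolation=2);cv2.imwrite('pics/c2.png',c)
E
```

```text
bench 0.08365397021816534
bearing (array([476. , 322.8]), 28.8, 253, array([15.5, 22.2, 27.7]), array([475. , 322.9,  23.5]))
snout (array([594.5,  25.9]), 58.8, 341, array([113.8, 117.4, 123.2]), array([591.6,  30.3, 119.5]))
hat+ (array([594.7,  29.3]), 72.1, 1662, array([76.2, 82. , 87.9]), array([594.2,  29. ,  80.2]))
disc (array([595. ,  29.8]), 120.3, 4269, array([46. , 51.8, 57.5]), array([595.1,  30.5,  51.8]))
magn (array([ 478.9, -352.5]), 130.5, 1403, array([ 5.4,  9.2, 17.3]), array([ 480. , -354.5,   14. ]))
handle [ 429.61556867 -333.74898069] [-0.89949006  0.43694122]
can (array([373.9, 516. ]), 34.4, 805, array([111.8, 161.3, 190.1]), array([373.7, 516. , 147.8])) carton (array([ 490.6, -528.3]), 56.7, 1370, array([113.1, 159.4, 184.9]), array([ 491. , -529.2,  147.5]))
pad (array([ 755.6, -226.3]), 94.5, 855, array([ 6.5, 14.2, 21.5]), array([ 753.7, -226.3,   17.1])) wr (array([742.3, 213.5]), 115.3, 449, array([ 6.2,  8.5, 13.9]), array([742.3, 214.5,  13. ]))
```

View pics/c1.png

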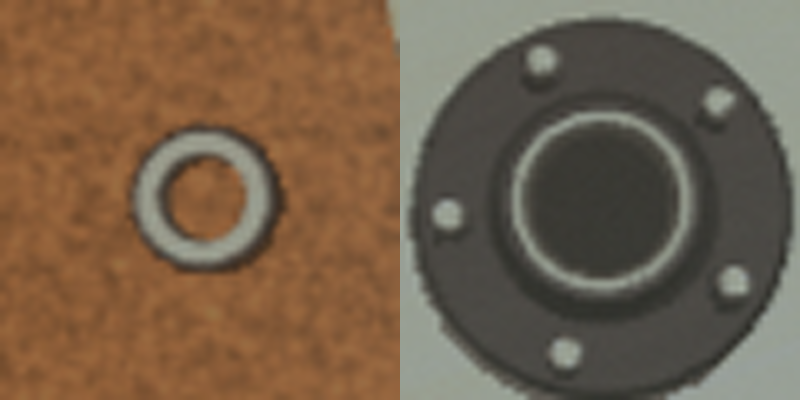

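View pics/c2.png

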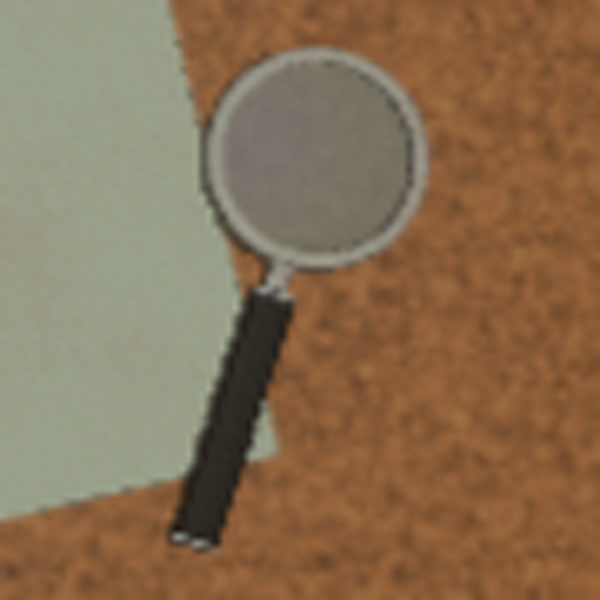

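The crops give the bearing centre at (205.4,288.3), the mouth ring at (317.0,236.8), the lens at (467,258.2), and the handle from (460.2,278) to (448.6,316.2). I project these onto planes of known height.

```bash
cat >> h.py <<'E'
from scipy.spatial.transform import Rotation as Ro
def px(n,u,v,z):
    i=bot.camera_info(n);K=np.array(i['K']);T=np.array(i['T'])
    r=T[:3,:3]@np.linalg.solve(K,[u,v,1]);o=T[:3,3];return o+r*(z-o[2])/r[2]
def rot(s): q=s['ee_rot'];return Ro.from_quat([q[1],q[2],q[3],q[0]])
def down(yaw): # tool y at angle yaw, z down
    c,s=np.cos(yaw),np.sin(yaw);y=np.array([c,s,0]);z=np.array([0,0,-1]);return Ro.from_matrix(np.stack([np.cross(y,z),y,z],1))
def go(p,R):
    s=bot.get_state();A=rot(s);t=A.inv().apply(np.array(p)-s['tool_pos']);w=(A.inv()*R).as_rotvec()
    print(np.round(s['tool_pos'],1),'shift/500',np.round(t/500,4),'turn/1.5',np.round(w/1.5,4),'mm',round(np.linalg.norm(t)),'deg',round(np.degrees(np.linalg.norm(w))))
E
python3 - <<'E'
from h import *
b=px('top',205.4,288.3,23);h=px('top',317,236.8,118);l=px('top',467,258.2,12);a=px('top',460.2,278,14);e=px('top',448.6,316.2,14)
print('b',b,'hub',h,'lens',l,'h',a,e)
x=(l-e);x[2]=0;print(np.linalg.norm(x),np.degrees(np.arctan2(x[1],x[0])),np.degrees(np.arctan2((a-e)[1],(a-e)[0])),np.linalg.norm(a-e))
s=bot.get_state();yaw=np.arctan2(*rot(s).as_matrix()[[1,0],1]);print(np.degrees(yaw))
go([214,587,270],down(yaw));go([475,322,80],down(yaw));go([475,322,270],down(yaw))
E
```

```text
b [475.37146115 321.50934699  23.        ] hub [593.82999057  28.58224952 118.        ] lens [ 535.13484538 -361.91607267   12.        ] h [ 483.8421036  -341.51116317   14.        ] [ 385.50703091 -307.23812654   14.        ]
159.30524365434022 -20.073635420375233 -19.215141632894298 104.13658128597083
69.95899314345209
[213.9 586.6 201.5] shift/500 [ 1.00e-04  5.00e-04 -1.37e-01] turn/1.5 [-0.0012 -0.0001 -0.    ] mm 69 deg 0
[213.9 586.6 201.5] shift/500 [-0.672  -0.3178  0.2434] turn/1.5 [-0.0012 -0.0001 -0.    ] mm 391 deg 0
[213.9 586.6 201.5] shift/500 [-0.6719 -0.3185 -0.1366] turn/1.5 [-0.0012 -0.0001 -0.    ] mm 378 deg 0
```

Emit:
play_rows:
  motion:
    - [0,0,-0.06,0,0,0]
    - [0,0,-0.12,0,0,0]
    - [-0.04,-0.02,-0.13,0,0,0]
    - [-0.09,-0.043,-0.13,0,0,0]
    - [-0.15,-0.071,-0.13,0,0,0]
    - [-0.21,-0.099,-0.13,0,0,0]
    - [-0.27,-0.128,-0.13,0,0,0]
    - [-0.33,-0.156,-0.13,0,0,0]
    - [-0.39,-0.184,-0.13,0,0,0]
    - [-0.45,-0.213,-0.13,0,0,0]
    - [-0.51,-0.241,-0.1,0,0,0]
    - [-0.57,-0.27,-0.05,0,0,0]
    - [-0.62,-0.293,0.0,0,0,0]
    - [-0.65,-0.307,0.05,0,0,0]
    - [-0.672,-0.318,0.1,0,0,0]
    - [-0.672,-0.318,0.16,0,0,0]
    - [-0.672,-0.318,0.21,0,0,0]
    - [-0.672,-0.318,0.24,0,0,0]
    - [-0.672,-0.318,0.244,0,0,0]
    - [-0.672,-0.318,0.244,0,0,0]
  claw: 0.18
  grip_force: 50

```text
time_s: 1.77
tool_pos: [474.2, 322.0, 79.0]
ee_rot: [-0.001, 0.174, 0.985, -0.001]
wrist_force: [0.1, -0.4, 0.5]
finger_gap: 0.82
grip_force: 0.0
```

```bash
python3 - <<'E'
from h import *
p,d=cap('side','s1'); s=bot.get_state();print(s['time_s'],s['finger_gap'],s['wrist_force'])
go([475.4,321.5,12],down(np.radians(70)))
i=cv2.imread('pics/s1.png')[120:240,190:350];cv2.imwrite('pics/s1c.png',cv2.resize(i,(800,600),interpolation=2))
E
```

```text
1.8167 0.8229295658499506 [ 0.56620944  0.0897947  -0.02172248]
[475.3 322.7  80.7] shift/500 [-0.0009 -0.0021  0.1374] turn/1.5 [-0.0002 -0.0002 -0.0004] mm 69 deg 0
```

View pics/s1c.png

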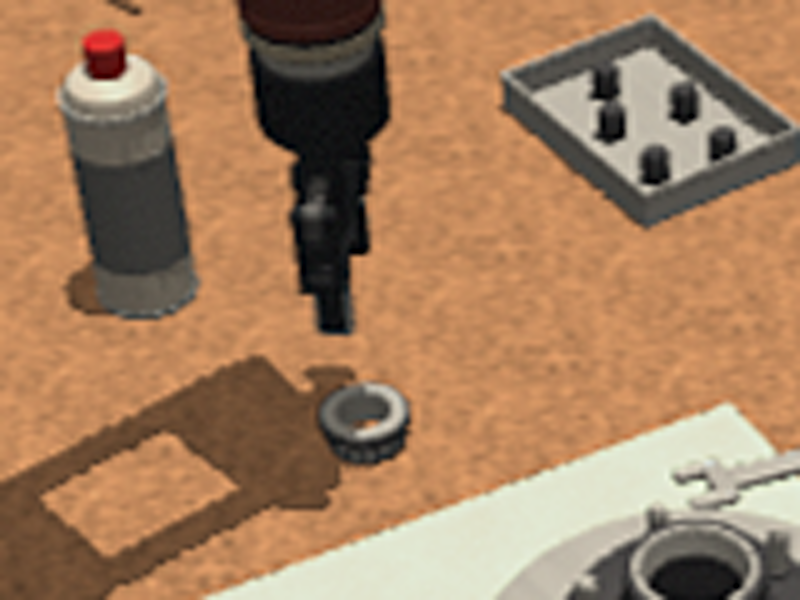

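The fingers are centred over the bearing, pixel (365,410) in the crop. I descend and grip the top band.

Emit:
play_rows:
  motion:
    - [0,-0.002,0.04,0,0,0]
    - [0,-0.002,0.08,0,0,0]
    - [0,-0.002,0.11,0,0,0]
    - [0,-0.002,0.125,0,0,0]
    - [0,-0.002,0.133,0,0,0]
    - [0,-0.002,0.136,0,0,0]
    - [0,-0.002,0.136,0,0,0]
    - [0,-0.002,0.136,0,0,0]

```text
time_s: 2.48
tool_pos: [476.0, 322.2, 13.9]
ee_rot: [0.001, 0.174, 0.985, 0.001]
wrist_force: [-0.6, -0.1, 0.5]
finger_gap: 0.816
grip_force: 0.0
```

Emit:
play_rows:
  motion:
    - [0,0,0,0,0,0]
    - [0,0,0,0,0,0]
    - [0,0,0,0,0,0]
    - [0,0,0,0,0,0]
    - [0,0,0,0,0,0]
    - [0,0,0,0,0,0]
    - [0,0,0,0,0,0]
    - [0,0,0,0,0,0]
  claw: 0.6
  grip_force: 50

```text
time_s: 3.15
tool_pos: [475.0, 321.7, 12.5]
ee_rot: [-0.0, 0.174, 0.985, -0.0]
wrist_force: [0.6, -0.5, -0.3]
finger_gap: 0.399
grip_force: 0.0
```

```bash
python3 - <<'E'
from h import *
s=bot.get_state();print({k:np.round(s[k],2) for k in('time_s','tool_pos','wrist_force','finger_gap','grip_force')})
p,d=cap('side','s2')
i=cv2.imread('pics/s2.png')[160:235,215:315];cv2.imwrite('pics/s2c.png',cv2.resize(i,(800,600),interpolation=2))
E
```

```text
{'time_s': np.float64(3.15), 'tool_pos': array([474.96, 321.65,  12.45]), 'wrist_force': array([ 0.63, -0.52, -0.26]), 'finger_gap': np.float64(0.4), 'grip_force': np.float64(0.0)}
```

View pics/s2c.png

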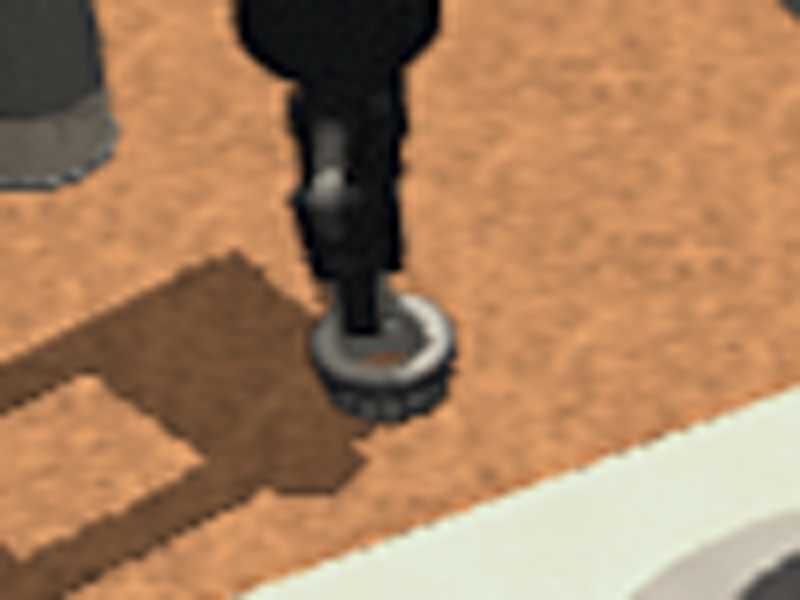

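The fingers closed to 34 mm above the ring without touching it. The near tip shows at crop pixel (360,333), so I work out the real tip height.

```bash
python3 - <<'E'
from h import *
i=bot.camera_info('side');K=np.array(i['K']);T=np.linalg.inv(np.array(i['T']))
def pr(p): c=K@(T[:3,:3]@p+T[:3,3]);return c[:2]/c[2]
def cc(p): return np.round((pr(np.array(p))-[215,160])*8)
u=np.array([.342,.94,0]);C=np.array([475,321.7,0])
print('bearing top',cc([475.3,321.5,23]),'bot',cc([475.3,321.5,0]))
for r in(17,24):
  for z in(12,20,28,36): print(r,z,cc(C-u*r+[0,0,z]))
d=np.load('pics/s2.npy');W=world('side',d);print(np.round(W[198:206,256:264,2]).astype(int));print(np.round(W[200,256:264]).astype(int))
E
```

```text
bearing top [374. 336.] bot [379. 382.]
17 12 [370. 387.]
17 20 [368. 371.]
17 28 [366. 354.]
17 36 [364. 338.]
24 12 [368. 399.]
24 20 [366. 383.]
24 28 [364. 367.]
24 36 [362. 350.]
[[54 60 60 70 63 62 59 60]
 [55 62 61 56 60 56 55 54]
 [51 50 56 52 57 52 49 51]
 [45 55 48 50 51 48 47 44]
 [23 18 42 41 41 44 41  3]
 [27  9  9  3  1  8  0 -3]
 [22 19  4  1  2  0  4 -6]
 [23 19 23 30 20 24 20 24]]
[[456 303  51]
 [459 302  50]
 [461 295  56]
 [464 298  52]
 [466 292  57]
 [470 296  52]
 [473 299  49]
 [476 296  51]]
```

```bash
python3 - <<'E'
from h import *
d=np.load('pics/s1.npy');W=world('side',d)
print(np.round(W[176:190,253:262,2]).astype(int));print(np.round(W[183:187,254:260]).astype(int).tolist())
p,dt=cap('top','t2');W=world('top',dt)
m=(abs(W[...,0]-475)<60)&(abs(W[...,1]-322)<60)
for lo,hi in((5,30),(30,50),(50,80)):
  q=W[m&(W[...,2]>lo)&(W[...,2]<hi)];print(lo,len(q),q.min(0),q.max(0))
s=bot.get_state();print(s['joint_pos'],s['tool_pos'],bot.tcp_to_grasp)
E
```

```text
[[170 165 168 170 172 170 159   1  -6]
 [167 170 167 164 167 165 146   1  -6]
 [168 167 166 164 164 160 148  -4  -1]
 [147 146 146 150 150 140 147  -3   2]
 [143 142 143 142 142 140 141  -2   0]
 [141 142 138 140 142 136 136  -3  -4]
 [141 136 135 141 136 136 133   0   1]
 [135 134 133 132 129 133 123 123  -3]
 [127 133 127 129 130 133 123 122  -2]
 [120 124 124 126 124 125 120  -1   4]
 [119 118 114 115 115 118 118   4   0]
 [  2  -4   0   2  -1   0   0   2   3]
 [  2  -3   2  -3   0  -3   0  -3  -5]
 [  1  -1   2   0   0  -2  -3  -2  -2]]
[[[453, 278, 134], [456, 278, 133], [459, 278, 132], [462, 282, 129], [464, 275, 133], [469, 287, 123]], [[452, 275, 133], [456, 282, 127], [459, 278, 129], [461, 276, 130], [463, 271, 133], [468, 283, 123]], [[453, 282, 124], [456, 281, 124], [458, 278, 126], [461, 279, 124], [464, 277, 125], [467, 282, 120]], [[453, 285, 118], [456, 289, 114], [459, 286, 115], [462, 285, 115], [464, 281, 118], [467, 280, 118]]]
5 130 [416.98618663 264.70769155   5.05601624] [533.60485624 365.81343996  28.03122694]
30 2 [475.56314556 296.06826141  31.08804016] [496.2492941  302.6632713   41.14073066]
50 2 [470.43507028 291.49898162  50.244121  ] [470.58970316 291.99759674  67.37382709]
[ 4.57848500e-01  3.11878762e-01  1.80151859e+00  1.69851659e-05
  1.02828853e+00 -7.63152731e-01] [474.96943082 321.68238701  12.45698975] 18.700000000000003
```

The visible tips stand about 25–30 mm above the reported TCP, both here and in the earlier picture, so the nominal tip offset can't be trusted. I reopen, go down in small steps, and calibrate by touching the bench.

Emit:
play_rows:
  motion:
    - [0,0,0,0,0,0]
    - [0,0,0,0,0,0]
    - [0,0,0,0,0,0]
    - [0,0,0,0,0,0]
    - [0,0,0,0,0,0]
    - [0,0,0.01,0,0,0]
    - [0,0,0.018,0,0,0]
    - [0,0,0.02,0,0,0]
    - [0,0,0.02,0,0,0]
  claw: 0.18

```text
time_s: 4.0
tool_pos: [474.3, 321.3, 1.6]
ee_rot: [-0.001, 0.174, 0.985, -0.0]
wrist_force: [-0.1, -0.6, 0.3]
finger_gap: 0.824
grip_force: 0.0
```

```bash
cat >> h.py <<'E'
def tip(f):
    p,d=cap('side',f);W=world('side',d);s=bot.get_state()
    print({k:np.round(s[k],2).tolist() for k in('time_s','tool_pos','wrist_force','finger_gap','grip_force')})
    A=rot(s).as_matrix();L=(W-s['tool_pos'])@A
    m=(abs(L[...,0])<11)&(abs(L[...,1])<60)&(abs(L[...,1])>29)&(W[...,2]>8)&(d>0)
    q=L[m&(L[...,1]<0)];print('near finger lowest behind TCP',np.sort(-q[:,2])[:12].round(0), 'y',np.percentile(q[:,1],[5,95]).round())
E
python3 -c "
from h import *
tip('s3')"
```

```text
{'time_s': 4.05, 'tool_pos': [474.59, 321.47, 1.93], 'wrist_force': [-0.02, -0.38, 0.51], 'finger_gap': 0.82, 'grip_force': 0.0}
near finger lowest behind TCP [16. 19. 34. 36. 36. 38. 38. 38. 40. 40. 42. 42.] y [-49. -31.]
```

Emit:
play_rows:
  motion:
    - [0,0,0.008,0,0,0]
    - [0,0,0.016,0,0,0]
    - [0,0,0.02,0,0,0]
    - [0,0,0.02,0,0,0]

```text
time_s: 4.38
tool_pos: [474.4, 321.4, -8.4]
ee_rot: [-0.001, 0.174, 0.985, -0.0]
wrist_force: [-0.1, -0.8, 0.4]
finger_gap: 0.821
grip_force: 0.0
```

```bash
python3 - <<'E'
from h import *
tip('s4')
i=cv2.imread('pics/s4.png')[160:235,215:315];cv2.imwrite('pics/s4c.png',cv2.resize(i,(800,600),interpolation=2))
E
```

```text
{'time_s': 4.43, 'tool_pos': [474.63, 321.49, -8.01], 'wrist_force': [0.43, 0.43, -0.12], 'finger_gap': 0.82, 'grip_force': 0.0}
near finger lowest behind TCP [37. 38. 39. 40. 42. 43. 43. 43. 46. 46. 46. 46.] y [-51. -31.]
```

View pics/s4c.png

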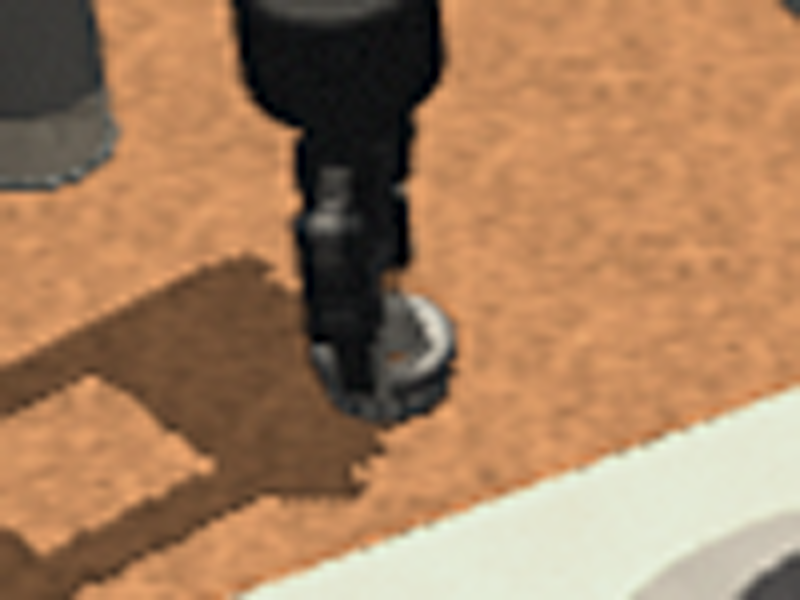

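```bash
python3 - <<'E'
from h import *
s=bot.get_state();d=np.load('pics/s4.npy');W=world('side',d);A=rot(s).as_matrix();L=(W-s['tool_pos'])@A
for z0 in range(30,150,8):
    q=L[(abs(L[...,0])<60)&(L[...,1]<-22)&(L[...,1]>-70)&(-L[...,2]>z0)&(-L[...,2]<z0+8)&(d>0)]
    if len(q): print(z0,len(q),'x',np.percentile(q[:,0],[3,97]).round(1),'y',np.percentile(q[:,1],[3,50,97]).round(1))
# bearing in side view
m=(abs(W[...,0]-475)<45)&(abs(W[...,1]-322)<45);q=W[m&(W[...,2]>10)&(W[...,2]<26)];print(q.min(0),q.max(0))
d0=np.load('pics/side0.npy');W0=world('side',d0);m=(abs(W0[...,0]-475)<45)&(abs(W0[...,1]-322)<45);q=W0[m&(W0[...,2]>17)&(W0[...,2]<27)];print('b side',(q.min(0)+q.max(0))/2)
m=(abs(W0[...,0]-594)<50)&(abs(W0[...,1]-30)<50);q=W0[m&(W0[...,2]>113)&(W0[...,2]<123)];print('h side',(q.min(0)+q.max(0))/2)
E
```

```text
30 3 x [-15.9   9.8] y [-40.  -30.1 -22.8]
38 7 x [-7.7  7.3] y [-46.6 -45.6 -41.8]
46 17 x [-8.2  9.1] y [-49.9 -46.5 -40.9]
54 14 x [-8.6  6.9] y [-49.4 -44.2 -37.7]
62 13 x [-10.    9.9] y [-54.2 -47.1 -38.8]
70 2 x [-10.7  -9.8] y [-41.1 -39.5 -38. ]
78 10 x [-11.3   7.4] y [-64.6 -51.9 -32.7]
86 35 x [-11.1  11.6] y [-68.9 -60.1 -33.6]
94 16 x [-13.4  12. ] y [-68.5 -61.7 -32.1]
102 22 x [-15.4  12.5] y [-69.6 -63.5 -32.1]
110 30 x [-15.4  12.1] y [-68.9 -61.6 -22.1]
118 26 x [-13.3  16.3] y [-69.1 -64.2 -23.7]
126 28 x [-13.8  16.2] y [-69.  -64.2 -23.7]
134 58 x [-11.1  11.8] y [-68.8 -54.4 -28.7]
142 27 x [-10.    8.5] y [-64.9 -38.5 -28.7]
[448.1059442  293.35864811  10.47903112] [504.03126855 351.66364264  25.38522023]
b side [475.70515779 323.3716301   21.96091368]
h side [594.4620774   25.53072486 117.83467849]
```

Emit:
play_rows:
  motion:
    - [0,0,0.008,0,0,0]
    - [0,0,0.016,0,0,0]
    - [0,0,0.022,0,0,0]
    - [0,0,0.024,0,0,0]
    - [0,0,0.024,0,0,0]

```text
time_s: 4.85
tool_pos: [474.6, 321.4, -20.1]
ee_rot: [-0.0, 0.174, 0.985, -0.0]
wrist_force: [-0.3, 0.2, -0.6]
finger_gap: 0.823
grip_force: 0.0
```

Emit:
play_rows:
  motion:
    - [0,0,0.004,0,0,0]
    - [0,0,0.008,0,0,0]
    - [0,0,0.008,0,0,0]

```text
time_s: 5.1
tool_pos: [474.8, 321.6, -23.9]
ee_rot: [-0.0, 0.174, 0.985, -0.0]
wrist_force: [-0.1, -0.1, -0.1]
finger_gap: 0.821
grip_force: 0.0
```

```bash
python3 -c "
from h import *
tip('s5')"
```

```text
{'time_s': 5.15, 'tool_pos': [474.83, 321.61, -23.73], 'wrist_force': [-0.36, -0.28, 0.8], 'finger_gap': 0.82, 'grip_force': 0.0}
near finger lowest behind TCP [35. 36. 37. 37. 38. 40. 42. 43. 44. 47. 47. 47.] y [-50. -32.]
```

Emit:
play_rows:
  motion:
    - [0,0,0.004,0,0,0]
    - [0,0,0.008,0,0,0]
    - [0,0,0.008,0,0,0]

```text
time_s: 5.4
tool_pos: [474.7, 321.5, -28.0]
ee_rot: [-0.0, 0.174, 0.985, -0.0]
wrist_force: [0.9, -0.3, 0.3]
finger_gap: 0.823
grip_force: 0.0
```

Emit:
play_rows:
  motion:
    - [0,0,0.003,0,0,0]
    - [0,0,0.004,0,0,0]
    - [0,0,0.004,0,0,0]

```text
time_s: 5.65
tool_pos: [474.9, 321.6, -29.7]
ee_rot: [-0.0, 0.174, 0.985, -0.0]
wrist_force: [0.4, 0.1, -0.3]
finger_gap: 0.819
grip_force: 0.0
```

Emit:
play_rows:
  motion:
    - [0,0,0.003,0,0,0]
    - [0,0,0.004,0,0,0]
    - [0,0,0.004,0,0,0]

```text
time_s: 5.9
tool_pos: [474.9, 321.6, -31.6]
ee_rot: [-0.0, 0.174, 0.985, -0.0]
wrist_force: [0.3, -0.3, -0.5]
finger_gap: 0.82
grip_force: 0.0
```

Emit:
play_rows:
  motion:
    - [0,0,0.003,0,0,0]
    - [0,0,0.004,0,0,0]
    - [0,0,0.004,0,0,0]

```text
time_s: 6.15
tool_pos: [474.9, 321.6, -33.7]
ee_rot: [-0.0, 0.174, 0.985, -0.0]
wrist_force: [-0.3, 0.1, 0.2]
finger_gap: 0.823
grip_force: 0.0
```

Emit:
play_rows:
  motion:
    - [0,0,0.002,0,0,0]
    - [0,0,0.003,0,0,0]
    - [0,0,0.003,0,0,0]

```text
time_s: 6.4
tool_pos: [474.9, 321.6, -35.2]
ee_rot: [-0.0, 0.174, 0.985, -0.0]
wrist_force: [0.2, -0.1, -0.4]
finger_gap: 0.826
grip_force: 0.0
```

```bash
python3 -c "
from h import *
tip('s6')"
```

```text
{'time_s': 6.45, 'tool_pos': [474.94, 321.64, -35.1], 'wrist_force': [0.18, -0.04, 1.55], 'finger_gap': 0.82, 'grip_force': 0.0}
near finger lowest behind TCP [44. 45. 45. 47. 47. 48. 48. 48. 49. 49. 51. 51.] y [-51. -31.]
```

Emit:
play_rows:
  motion:
    - [0,0,0.002,0,0,0]
    - [0,0,0.002,0,0,0]

```text
time_s: 6.62
tool_pos: [475.0, 321.7, -36.1]
ee_rot: [-0.0, 0.174, 0.985, -0.0]
wrist_force: [0.2, -0.6, 0.0]
finger_gap: 0.817
grip_force: 0.0
```

Emit:
play_rows:
  motion:
    - [0,0,0.002,0,0,0]
    - [0,0,0.002,0,0,0]

```text
time_s: 6.78
tool_pos: [475.1, 321.7, -36.5]
ee_rot: [-0.0, 0.174, 0.985, -0.0]
wrist_force: [-3.1, -2.0, 5.0]
finger_gap: 0.822
grip_force: 2.4
```

Emit:
play_rows:
  motion:
    - [0,0,0.002,0,0,0]
    - [0,0,0.002,0,0,0]

```text
time_s: 6.95
tool_pos: [475.1, 321.8, -36.5]
ee_rot: [-0.0, 0.174, 0.985, -0.0]
wrist_force: [-5.3, -2.5, 12.9]
finger_gap: 0.818
grip_force: 6.5
```

The bench touch came at TCP −36.4 with 70 mm opening, so at 57 mm the tips are about 33 mm behind the TCP. I raise to TCP ≈ −16, which puts the tips at about 17 mm, and grip.

Emit:
play_rows:
  motion:
    - [0,0,-0.02,0,0,0]
    - [0,0,-0.04,0,0,0]
    - [0,0,-0.044,0,0,0]
    - [0,0,-0.044,0,0,0]
    - [0,0,-0.044,0,0,0]

```text
time_s: 7.37
tool_pos: [475.3, 321.8, -15.7]
ee_rot: [0.0, 0.174, 0.985, 0.0]
wrist_force: [-0.4, 0.3, -0.3]
finger_gap: 0.82
grip_force: 0.0
```

Emit:
play_rows:
  motion:
    - [0,0,0,0,0,0]
    - [0,0,0,0,0,0]
    - [0,0,0,0,0,0]
    - [0,0,0,0,0,0]
    - [0,0,0,0,0,0]
    - [0,0,0,0,0,0]
  claw: 0.6
  grip_force: 50

```text
time_s: 7.87
tool_pos: [475.2, 322.1, -15.4]
ee_rot: [0.0, 0.174, 0.985, 0.0]
wrist_force: [-1.2, 0.0, 7.3]
finger_gap: 0.628
grip_force: 51.5
```

Gap 0.628 fits a 57 mm grip if the scale runs with knuckle angle, and the grip force is 51 N. I lift and carry it over the hub.

Emit:
play_rows:
  motion:
    - [0,0,-0.01,0,0,0]
    - [0,0,-0.04,0,0,0]
    - [0,0,-0.09,0,0,0]
    - [0,0,-0.15,0,0,0]
    - [0,0,-0.21,0,0,0]
    - [-0.02,-0.022,-0.26,0,0,0]
    - [-0.05,-0.055,-0.29,0,0,0]
    - [-0.09,-0.1,-0.3,0,0,0]
    - [-0.13,-0.144,-0.3,0,0,0]
    - [-0.17,-0.188,-0.3,0,0,0]
    - [-0.21,-0.233,-0.3,0,0,0]
    - [-0.25,-0.277,-0.3,0,0,0]
    - [-0.29,-0.321,-0.3,0,0,0]
    - [-0.33,-0.366,-0.3,0,0,0]
    - [-0.37,-0.41,-0.3,0,0,0]
    - [-0.4,-0.443,-0.3,0,0,0]
    - [-0.415,-0.46,-0.3,0,0,0]
    - [-0.424,-0.47,-0.3,0,0,0]
    - [-0.424,-0.47,-0.3,0,0,0]
    - [-0.424,-0.47,-0.3,0,0,0]

```text
time_s: 9.53
tool_pos: [593.0, 29.1, 133.5]
ee_rot: [-0.001, 0.174, 0.985, 0.0]
wrist_force: [-0.3, -0.1, -1.9]
finger_gap: 0.629
grip_force: 53.3
```

```bash
python3 - <<'E'
from h import *
p,d=cap('side','s7');s=bot.get_state();print({k:np.round(s[k],2).tolist() for k in('time_s','tool_pos','wrist_force','finger_gap','grip_force')})
a=cv2.imread('pics/s7.png')[150:300,250:410];cv2.imwrite('pics/s7c.png',cv2.resize(a,(640,600),interpolation=2))
go([593.9,29,125],down(np.radians(70)))
E
```

```text
{'time_s': 9.58, 'tool_pos': [593.0, 29.46, 133.64], 'wrist_force': [-0.16, -0.82, -1.9], 'finger_gap': 0.63, 'grip_force': 53.29}
[593.   29.5 133.6] shift/500 [-0.002  -0.0002  0.0173] turn/1.5 [ 0.0002 -0.0008  0.    ] mm 9 deg 0
```

View pics/s7c.png

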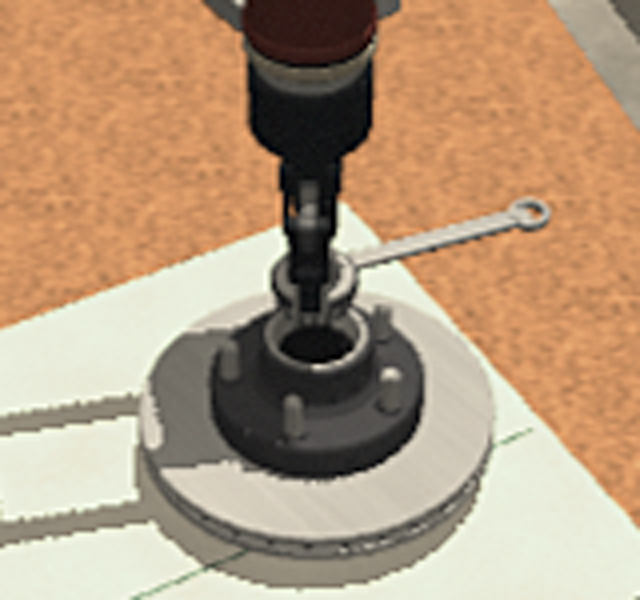

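The bearing is held (about 1.9 N of weight) and sits over the mouth, with the ring at (315,280) above the mouth at (319,340). I lower it in steps.

Emit:
play_rows:
  motion:
    - [-0.001,0,0.02,0,0,0]
    - [-0.001,0,0.04,0,0,0]
    - [-0.001,0,0.055,0,0,0]
    - [-0.001,0,0.064,0,0,0]
    - [-0.001,0,0.07,0,0,0]
    - [-0.001,0,0.074,0,0,0]
    - [-0.001,0,0.076,0,0,0]
    - [-0.001,0,0.076,0,0,0]
    - [-0.001,0,0.076,0,0,0]

```text
time_s: 10.33
tool_pos: [594.4, 28.0, 96.3]
ee_rot: [0.0, 0.174, 0.985, 0.0]
wrist_force: [0.2, -0.4, -1.7]
finger_gap: 0.625
grip_force: 53.3
```

Emit:
play_rows:
  motion:
    - [0,0,0.002,0,0,0]
    - [0,0,0.005,0,0,0]
    - [0,0,0.008,0,0,0]
    - [0,0,0.008,0,0,0]

```text
time_s: 10.67
tool_pos: [594.0, 28.2, 91.8]
ee_rot: [-0.0, 0.174, 0.985, 0.0]
wrist_force: [0.1, 0.9, -2.3]
finger_gap: 0.63
grip_force: 53.3
```

Emit:
play_rows:
  motion:
    - [0,0,0.002,0,0,0]
    - [0,0,0.004,0,0,0]
    - [0,0,0.004,0,0,0]
    - [0,0,0.004,0,0,0]

```text
time_s: 11.0
tool_pos: [594.4, 28.5, 90.2]
ee_rot: [0.0, 0.174, 0.985, 0.0]
wrist_force: [-0.1, 2.8, -0.8]
finger_gap: 0.628
grip_force: 53.4
```

Emit:
play_rows:
  motion:
    - [0,0.001,0.001,0,0,0]
    - [0,0.001,0.002,0,0,0]
    - [0,0.001,0.003,0,0,0]
    - [0,0.001,0.003,0,0,0]

```text
time_s: 11.33
tool_pos: [594.4, 28.9, 88.7]
ee_rot: [0.0, 0.174, 0.985, 0.0]
wrist_force: [0.1, 3.0, 1.5]
finger_gap: 0.627
grip_force: 53.7
```

Emit:
play_rows:
  motion:
    - [0,0,0.001,0,0,0]
    - [0,0,0.002,0,0,0]
    - [0,0,0.003,0,0,0]
    - [0,0,0.003,0,0,0]

```text
time_s: 11.67
tool_pos: [594.6, 29.1, 87.8]
ee_rot: [0.0, 0.174, 0.985, 0.0]
wrist_force: [-1.5, 6.4, 5.8]
finger_gap: 0.625
grip_force: 54.1
```

Emit:
play_rows:
  motion:
    - [0,0.001,0.001,0,0,0]
    - [0,0.002,0.002,0,0,0]
    - [0,0.002,0.002,0,0,0]
    - [0,0.002,0.002,0,0,0]

```text
time_s: 12.0
tool_pos: [594.7, 29.1, 87.7]
ee_rot: [0.0, 0.174, 0.985, -0.0]
wrist_force: [-6.4, 2.5, 10.8]
finger_gap: 0.622
grip_force: 54.7
```

Emit:
play_rows:
  motion:
    - [0,0,0.001,0,0,0]
    - [0,0,0.002,0,0,0]
    - [0,0,0.002,0,0,0]
    - [0,0,0.002,0,0,0]

```text
time_s: 12.33
tool_pos: [594.7, 29.1, 87.6]
ee_rot: [0.0, 0.174, 0.985, -0.0]
wrist_force: [-8.7, 2.3, 16.1]
finger_gap: 0.625
grip_force: 55.3
```

It stops stiffly at home height: TCP 87.6 against an expected 87 or so. I release it.

Emit:
play_rows:
  motion:
    - [0,0,-0.001,0,0,0]
    - [0,0,-0.001,0,0,0]
    - [0,0,-0.001,0,0,0]
    - [0,0,-0.001,0,0,0]
    - [0,0,-0.001,0,0,0]
  claw: 0.2

```text
time_s: 12.75
tool_pos: [594.4, 29.2, 85.0]
ee_rot: [-0.0, 0.174, 0.985, -0.0]
wrist_force: [-0.5, -0.5, -0.3]
finger_gap: 0.802
grip_force: 0.0
```

Emit:
play_rows:
  motion:
    - [0,0,-0.02,0,0,0]
    - [0,0,-0.06,0,0,0]
    - [0,0,-0.12,0,0,0]
    - [0,0,-0.18,0,0,0]
    - [0,-0.06,-0.2,0,0,0]
    - [0,-0.12,-0.2,0,0,0]
    - [0,-0.18,-0.2,0,0,0]
    - [0,-0.25,-0.2,0,0,0]
    - [0,-0.31,-0.2,0,0,0]
    - [0,-0.35,-0.2,0,0,0]
    - [0,-0.37,-0.2,0,0,0]
    - [0,-0.37,-0.2,0,0,0]

```text
time_s: 13.75
tool_pos: [530.9, -146.1, 186.2]
ee_rot: [0.0, 0.175, 0.985, -0.0]
wrist_force: [-0.9, 0.5, -0.2]
finger_gap: 0.8
grip_force: 0.0
```

```bash
python3 - <<'E'
from h import *
for n in('top','side'):
    p,d=cap(n,n+'8');W=world(n,d)
    q=W[(np.hypot(W[...,0]-594.5,W[...,1]-29)<45)&(W[...,2]>112)&(W[...,2]<140)]
    r=np.hypot(q[:,0]-594.5,q[:,1]-29)
    b=q[(r>18)&(r<28)];print(n,'bearing top z',np.median(b[:,2]),len(b),'rim',np.median(q[(r>31)&(r<37)][:,2]))
    c=b[:,:2].mean(0);A=np.c_[b[:,:2]-c,np.ones(len(b))];print('plane',np.linalg.lstsq(A,b[:,2],rcond=None)[0].round(3))
i=cv2.imread('pics/top8.png')[207:267,287:347];j=cv2.imread('pics/side8.png')[205:265,300:360]
cv2.imwrite('pics/c8.png',np.hstack([cv2.resize(k,(400,400),interpolation=2) for k in(i,j)]))
s=bot.get_state();print(s['time_s'],s['tool_pos'])
E
```

```text
top bearing top z 125.73912676273153 243 rim 117.8435097817885
plane [4.10000e-02 4.00000e-03 1.25514e+02]
side bearing top z 125.13111297910189 54 rim 118.01706156883074
plane [1.00000e-03 2.00000e-02 1.24748e+02]
13.85 [ 531.54403663 -143.87333267  185.85394243]
```

View pics/c8.png

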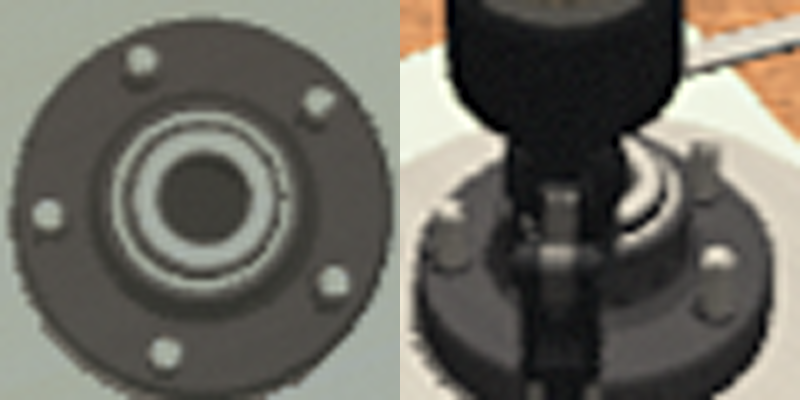

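The bearing is home, with its top at 125.7 mm (126 expected) and level. Both the top view, ring centre (205,200), and the depth show it concentric. Next is the magnifier.

```bash
python3 - <<'E'
from h import *
go([470.3,-338.3,20],down(np.radians(70)))
E
```

```text
[ 531.5 -143.9  185.9] shift/500 [-0.0183 -0.4075  0.3315] turn/1.5 [ 0.0004  0.0003 -0.0009] mm 263 deg 0
```

Emit:
play_rows:
  motion:
    - [0,-0.03,0,0,0,0]
    - [0,-0.08,0,0,0,0]
    - [-0.005,-0.14,0,0,0,0]
    - [-0.01,-0.2,0.03,0,0,0]
    - [-0.015,-0.26,0.08,0,0,0]
    - [-0.018,-0.32,0.14,0,0,0]
    - [-0.018,-0.37,0.2,0,0,0]
    - [-0.018,-0.4,0.26,0,0,0]
    - [-0.018,-0.407,0.31,0,0,0]
    - [-0.018,-0.407,0.33,0,0,0]
    - [-0.018,-0.407,0.33,0,0,0]
    - [-0.018,-0.407,0.33,0,0,0]
    - [-0.018,-0.407,0.33,0,0,0]
    - [-0.018,-0.407,0.33,0,0,0]
  claw: 0.5
  grip_force: 70

```text
time_s: 15.02
tool_pos: [471.9, -339.0, 22.9]
ee_rot: [0.002, 0.173, 0.985, -0.001]
wrist_force: [0.2, -1.2, 0.6]
finger_gap: 0.504
grip_force: 0.0
```

```bash
python3 - <<'E'
from h import *
cap('side','s9');s=bot.get_state();print(s['time_s'],s['finger_gap'])
go([470.3,-338.3,-25],down(np.radians(70)))
i=cv2.imread('pics/s9.png')[310:430,260:420];cv2.imwrite('pics/s9c.png',cv2.resize(i,(800,600),interpolation=2))
d=np.load('pics/s9.npy');W=world('side',d);m=(W[...,0]>370)&(W[...,0]<600)&(W[...,1]>-420)&(W[...,1]<-290)&(W[...,2]>5)&(W[...,2]<20);q=W[m]
l=q[q[:,0]>495];print(len(q),l.min(0),l.max(0),q.min(0))
E
```

```text
15.0667 0.4975674319321746
[ 471.7 -339.    22.8] shift/500 [0.0034 0.0006 0.0955] turn/1.5 [-0.001   0.0023  0.0003] mm 48 deg 0
1504 [ 495.04878572 -417.72784056    5.01196342] [ 599.71107734 -293.57443127   17.17447497] [ 371.35968623 -419.22567386    5.01196342]
```

View pics/s9c.png

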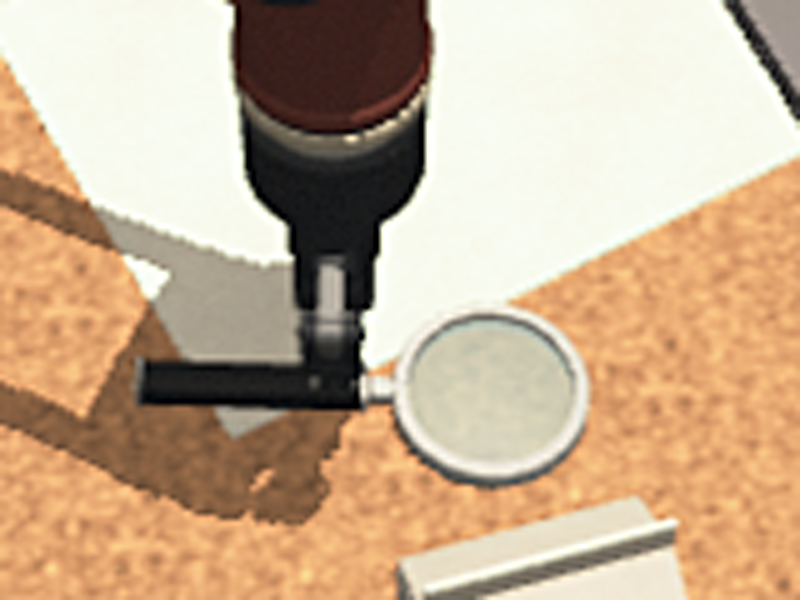

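The fingers straddle the handle near its front end, tips at about (333,400) and handle front at (362,385). I go down.

Emit:
play_rows:
  motion:
    - [0.003,0,0.02,0,0,0]
    - [0.003,0,0.045,0,0,0]
    - [0.003,0,0.068,0,0,0]
    - [0.003,0,0.082,0,0,0]
    - [0.003,0,0.088,0,0,0]
    - [0.003,0,0.09,0,0,0]
    - [0.003,0,0.09,0,0,0]
    - [0.003,0,0.09,0,0,0]
    - [0.003,0,0.09,0,0,0]

```text
time_s: 15.82
tool_pos: [468.9, -338.4, -24.0]
ee_rot: [0.0, 0.174, 0.985, -0.0]
wrist_force: [-0.1, -0.2, 0.5]
finger_gap: 0.499
grip_force: 0.0
```

Emit:
play_rows:
  motion:
    - [0,0,0,0,0,0]
    - [0,0,0,0,0,0]
    - [0,0,0,0,0,0]
    - [0,0,0,0,0,0]
    - [0,0,0,0,0,0]
    - [0,0,0,0,0,0]
    - [0,0,0,0,0,0]
  claw: 1.0
  grip_force: 70

```text
time_s: 16.4
tool_pos: [469.0, -338.5, -23.7]
ee_rot: [0.0, 0.174, 0.985, -0.0]
wrist_force: [-1.6, 0.7, 5.0]
finger_gap: 0.186
grip_force: 70.0
```

Emit:
play_rows:
  motion:
    - [0,0,-0.005,0,0,0]
    - [0,0,-0.015,0,0,0]
    - [0,0,-0.035,0,0,0]
    - [0,0,-0.06,0,0,0]
    - [0,0,-0.09,0,0,0]
    - [0,0,-0.12,0,0,0]
    - [0,0,-0.15,0,0,0]
    - [0,0,-0.18,0,0,0]
    - [0,0,-0.21,0,0,0]
    - [0,0,-0.24,0,0,0]
    - [0,0,-0.27,0,0,0]
    - [0,0,-0.3,0,0,0]
    - [0,0,-0.325,0,0,0]
    - [0,0,-0.345,0,0,0]
    - [0,0,-0.355,0,0,0]
    - [0,0,-0.36,0,0,0]
    - [0,0,-0.36,0,0,0]
    - [0,0,-0.36,0,0,0]
    - [0,0,-0.36,0,0,0]

```text
time_s: 17.98
tool_pos: [468.0, -337.6, 154.4]
ee_rot: [-0.001, 0.174, 0.985, 0.001]
wrist_force: [0.3, -0.1, -1.1]
finger_gap: 0.186
grip_force: 69.2
```

```bash
cat >> h.py <<'E'
def lens(n,f):
    p,d=cap(n,f);W=world(n,d);s=bot.get_state();A=rot(s).as_matrix();L=(W-s['tool_pos'])@A
    print({k:np.round(s[k],2).tolist() for k in('time_s','tool_pos','ee_rot','wrist_force','moment','finger_gap','grip_force')})
    m=(L[...,0]<-20)&(L[...,0]>-130)&(abs(L[...,1])<60)&(abs(L[...,2]+32)<14)&(d>0);q=L[m];w=W[m]
    c,r=cv2.minEnclosingCircle(q[:,:2].astype(np.float32));print(n,len(q),'local centre',np.round(c,1),'r',round(r,1),'z med',np.median(w[:,2]).round(1),'bbox mid',((q.min(0)+q.max(0))/2).round(1),q.min(0).round(),q.max(0).round())
    e=np.hypot(*(q[:,:2]-np.array([-70,0])).T);g=(e<46)&(e>30);X=np.c_[q[g,:2],np.ones(g.sum())];k=X[:,:]@[0,0,0] if 0 else np.linalg.lstsq(X,-q[g,2],rcond=None)[0];print('tilt slopes x,y',k[:2].round(3),'height over TCP at lens',(k@[-70,0,1]).round(1),g.sum())
    return p
E
python3 - <<'E'
from h import *
lens('top','t10');lens('side','s10')
go([528.5,53.1,156],down(np.radians(70)))
E
```

```text
{'time_s': 18.03, 'tool_pos': [468.02, -337.57, 154.37], 'ee_rot': [-0.0, 0.17, 0.98, 0.0], 'wrist_force': [0.12, -0.44, -1.43], 'moment': [0.0, 0.01, 0.03], 'finger_gap': 0.18, 'grip_force': 69.19}
top 867 local centre [-70.8   0.7] r 44.5 z med 186.4 bbox mid [-70.8   5.3 -32.8] [-114.  -33.  -44.] [-28.  44. -21.]
tilt slopes x,y [-0.003  0.016] height over TCP at lens 32.6 414
{'time_s': 18.08, 'tool_pos': [468.08, -337.62, 154.49], 'ee_rot': [-0.0, 0.17, 0.98, 0.0], 'wrist_force': [-0.25, 1.15, -1.54], 'moment': [0.06, 0.03, 0.01], 'finger_gap': 0.18, 'grip_force': 69.19}
side 1375 local centre [-67.8   0.6] r 46.7 z med 186.5 bbox mid [-67.6  -0.7 -32. ] [-114.  -45.  -41.] [-21.  44. -23.]
tilt slopes x,y [0.006 0.005] height over TCP at lens 32.7 790
[ 468.1 -337.6  154.5] shift/500 [ 0.1543  0.7755 -0.0022] turn/1.5 [ 0.0005 -0.0011 -0.0005] mm 395 deg 0
```

It is held level, with the lens centre about 70.5 mm from the TCP. I traverse.

Emit:
play_rows:
  motion:
    - [0.002,0.01,0,0,0,0]
    - [0.006,0.03,0,0,0,0]
    - [0.012,0.06,0,0,0,0]
    - [0.02,0.1,0,0,0,0]
    - [0.03,0.15,0,0,0,0]
    - [0.04,0.2,0,0,0,0]
    - [0.05,0.25,0,0,0,0]
    - [0.06,0.3,0,0,0,0]
    - [0.07,0.35,0,0,0,0]
    - [0.08,0.4,0,0,0,0]
    - [0.09,0.45,0,0,0,0]
    - [0.1,0.5,0,0,0,0]
    - [0.11,0.55,0,0,0,0]
    - [0.12,0.6,0,0,0,0]
    - [0.13,0.65,0,0,0,0]
    - [0.138,0.69,0,0,0,0]
    - [0.145,0.725,0,0,0,0]
    - [0.15,0.75,0,0,0,0]
    - [0.153,0.765,0,0,0,0]
    - [0.154,0.772,0,0,0,0]

```text
time_s: 19.75
tool_pos: [528.2, 52.4, 155.5]
ee_rot: [-0.0, 0.173, 0.985, 0.0]
wrist_force: [0.2, 0.0, -1.7]
finger_gap: 0.182
grip_force: 69.2
```

Emit:
play_rows:
  motion:
    - [0,0.002,0,0,0,0]
    - [0,0.002,0,0,0,0]
    - [0,0.002,0,0,0,0]
    - [0,0.002,0,0,0,0]
    - [0,0.002,0,0,0,0]
    - [0,0.002,0,0,0,0]

```text
time_s: 20.25
tool_pos: [528.8, 51.3, 155.5]
ee_rot: [-0.0, 0.174, 0.985, -0.0]
wrist_force: [-0.9, -0.2, -2.3]
finger_gap: 0.182
grip_force: 69.2
```

```bash
python3 - <<'E'
from h import *
lens('top','t11');lens('side','s11')
go([528.1,52.7,122.3],down(np.radians(70)))
E
```

```text
{'time_s': 20.3, 'tool_pos': [528.83, 51.44, 155.5], 'ee_rot': [0.0, 0.17, 0.98, -0.0], 'wrist_force': [0.34, -0.36, -1.94], 'moment': [-0.03, 0.03, 0.08], 'finger_gap': 0.18, 'grip_force': 69.19}
top 526 local centre [-71.8  -0.1] r 43.7 z med 187.1 bbox mid [-77.5   2.1 -31.2] [-114.  -39.  -42.] [-41.  43. -20.]
tilt slopes x,y [-0.018  0.013] height over TCP at lens 31.7 284
{'time_s': 20.35, 'tool_pos': [528.85, 51.55, 155.54], 'ee_rot': [0.0, 0.17, 0.98, -0.0], 'wrist_force': [0.06, 0.35, -1.75], 'moment': [0.01, 0.04, 0.04], 'finger_gap': 0.18, 'grip_force': 69.19}
side 734 local centre [-68.6  -1.6] r 47.3 z med 187.6 bbox mid [-66.8  -2.  -32. ] [-112.  -47.  -42.] [-21.  43. -22.]
tilt slopes x,y [-0.002  0.008] height over TCP at lens 32.3 439
[528.9  51.6 155.5] shift/500 [0.0022 0.0016 0.0665] turn/1.5 [-0.      0.     -0.0009] mm 33 deg 0
```

Emit:
play_rows:
  motion:
    - [0.001,0.001,0.005,0,0,0]
    - [0.002,0.002,0.015,0,0,0]
    - [0.002,0.002,0.027,0,0,0]
    - [0.002,0.002,0.039,0,0,0]
    - [0.002,0.002,0.049,0,0,0]
    - [0.002,0.002,0.057,0,0,0]
    - [0.002,0.002,0.062,0,0,0]
    - [0.002,0.002,0.065,0,0,0]
    - [0.002,0.002,0.066,0,0,0]
    - [0.002,0.002,0.066,0,0,0]
    - [0.002,0.002,0.066,0,0,0]
    - [0.002,0.002,0.066,0,0,0]
    - [0.002,0.002,0.066,0,0,0]
    - [0.002,0.002,0.066,0,0,0]
    - [0.002,0.002,0.066,0,0,0]
    - [0.002,0.002,0.066,0,0,0]

```text
time_s: 21.68
tool_pos: [528.3, 53.2, 122.6]
ee_rot: [0.0, 0.174, 0.985, -0.0]
wrist_force: [0.1, -0.7, -2.3]
finger_gap: 0.187
grip_force: 69.2
```

```bash
python3 - <<'E'
from h import *
lens('top','t12');lens('side','s12')
go([528.1,52.7,122.3],down(np.radians(70)))
d=np.load('pics/s12.npy');W=world('side',d);q=W[(np.hypot(W[...,0]-594.5,W[...,1]-29)<44)&(W[...,2]>140)&(W[...,2]<170)];print(np.percentile(q[:,2],[1,5,50,95,99]).round(1))
i=cv2.imread('pics/s12.png')[170:290,250:410];cv2.imwrite('pics/s12c.png',cv2.resize(i,(800,600),interpolation=2))
E
```

```text
{'time_s': 21.73, 'tool_pos': [528.25, 53.19, 122.56], 'ee_rot': [0.0, 0.17, 0.98, 0.0], 'wrist_force': [-0.52, 0.16, -2.82], 'moment': [0.0, 0.01, -0.01], 'finger_gap': 0.18, 'grip_force': 69.19}
top 517 local centre [-70.6  -0.5] r 44.1 z med 154.4 bbox mid [-76.6   1.8 -31.8] [-114.  -40.  -45.] [-39.  43. -18.]
tilt slopes x,y [-0.03   0.019] height over TCP at lens 31.5 280
{'time_s': 21.78, 'tool_pos': [528.22, 53.16, 122.52], 'ee_rot': [0.0, 0.17, 0.98, -0.0], 'wrist_force': [-0.27, 0.91, -1.44], 'moment': [0.02, 0.04, 0.0], 'finger_gap': 0.18, 'grip_force': 69.19}
side 733 local centre [-70.6   1.6] r 49.8 z med 154.5 bbox mid [-67.4   1.9 -31.1] [-114.  -47.  -40.] [-21.  51. -22.]
tilt slopes x,y [-0.     0.004] height over TCP at lens 32.5 426
[528.2  53.2 122.5] shift/500 [-0.0001 -0.0009  0.0004] turn/1.5 [-0.      0.     -0.0005] mm 1 deg 0
[147.4 150.  154.4 160.1 162. ]
```

View pics/s12c.png

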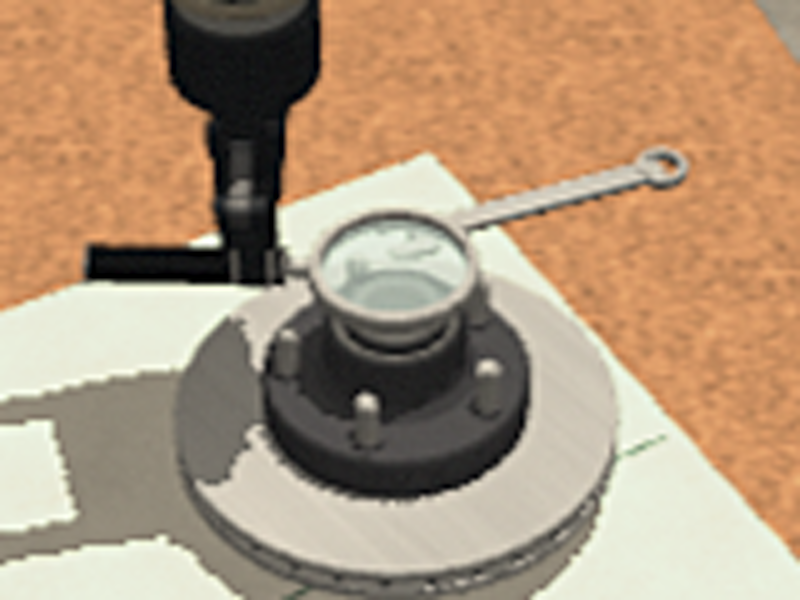

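The magnifier is level over the bearing, its lens at (397,268) clear above the snout at (400,345). I hand the job in while holding it there.

```bash
python3 -c "
from h import *
print(bot.close_job())"
```

```text
the job is handed in; nothing more can be done
None
```

The bearing is set home in the hub (top measured at 125.7 mm, 126 expected) and released, and the job was handed in at about 22 s with the magnifier held level and centred over it, an estimated 20 mm clear.

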